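Hold the spring jaw of a circuit-board holder open at its mark

ROBOT

A 6-joint arm with a two-finger parallel gripper is mounted at the origin on the work surface. World frame = base frame: x ahead of the robot, y to its left, z up, the work surface at z = 0. Lengths are in m, angles in rad, forces in N, time in s.
With the tool pointing down it reaches from about 0.425 to 0.95 m from the base axis. Payload 3.5 kg.
Tool frame: the origin (TCP) lies on the centre line of the jaws, within the pads' length; the fingertips stand 25 mm ahead of it and the grasp point (between the pads) lies 6 mm ahead of it; z points along the fingers, y is the direction in which the jaws open and shut (so a half turn about z gives the same grasp; the last joint's range is limited). The gripper opens to 85 mm and grips with 20 to 120 N. Pads are 22 mm wide; open, the fingers measure 114 mm over their backs; the gripper's body (76 mm by 85 mm) begins 54 mm behind the grasp point. The pads swing forward as they close: fully open they stand 13 mm farther back than shut.
Start: joints at [1.057, 0.286, 1.577, -0, 1.279, -0.15], TCP at [0.24, 0.631, 0.256] pointing down, gripper open.
Joint ranges: [-2.77, 2.77], [-0.9, 2.22], [0.21, 2.48], [-1.53, 4.67], [0.24, 2.81], [-2.84, 2.84]. Speed limits (rad/s): [2.79, 2.79, 3.14, 3.14, 3.14, 3.14].

INTERFACE

Orientations are given as a 3x3 rotation matrix whose columns are the frame's x, y, z axes.
In Python, from workcell import ctrl, set_gripper, kin, readout, eyes, order gives the robot as it stands. Calls block until the motion is done:
- ctrl.move_to(position, orientation): joint-space move of the TCP to a pose.
- ctrl.move_straight(position, orientation=None, feed=0.15, contact_N=None): straight line of the TCP; orientation=None keeps the orientation; feed is the mean speed in m/s. With contact_N (N) it stops when the force on the tool has changed by that much, and returns True; else False.
- ctrl.set_joints(angles): joint-space move.
- set_gripper(opening): finger opening in m; the grip force is fixed at half the most; returns when the fingers have stopped.
- ctrl.wait(seconds).
- kin.solve_ik(position, orientation): joint angles nearest the present ones, or None.
- readout.read_state(): the state.
- eyes.camera(name): name is "scene" or "side" or "wrist"; returns a dict with "frame" (480x640x3 uint8, blue, green, red), "z_map" (480x640 float32, m along the optical axis (not along the pixel's ray), 0 where there is no reading), "fovy" (degrees; the focal length in pixels is half the picture's height over the tangent of half this angle, whatever the lens; pixels are square), "cx", "cy" (the principal point, pixels), "k1" (the pictures are not rectified: a ray, as slopes to the right and down, at radius r is drawn at 1 + k1 r^2 times it, then the intrinsics apply), "R" (3x3) and "t" (3): a world point X has camera coordinates R X + t; the wrist camera has in their place "T_tool_cam" (4x4, takes a point from camera to tool coordinates, whose origin is the TCP and whose axes are the flange's). Camera axes: x right, y down, z forward; pixel columns grow to the right and rows downward; lengths in m; the calibration is good to about 2 mm. A picture is of the moment at which its call begins: read the wrist's pose just before it.
A pose or a line that the arm cannot do raises ctrl.MotionError and nothing moves.
- order.hand_in(): hands the job in, once; it reports no verdict.
The state is a dict: "clock": time; "joints": joint angles; "joint_vel": joint speeds; "tau": joint torques, N m; "position": TCP position; "eef_rot": TCP orientation; "wrist_force": force on the tool from outside, world axes, zero at the start; "wrist_torque": the same for the moment, N m; "gripper_width": finger opening in m.
Only numpy, scipy, OpenCV 4.12 (cv2) and the standard library are available. Lean on these libraries where they do the work, as an engineer would, in place of code of your own. Each camera call takes 0.05 s, during which the arm holds its last target.

TASK

The spring jaw of the circuit-board holder on the bench is locked: turn the wing knob on the holder counter-clockwise (seen from above) until it clicks over its detent into the free position, in line with the rail. Then take the jaw, which has a bow handle on top, pull it open against its return spring until its pointer lines up with the index clamped on the rule, and finish the job while still holding it steady there, so that a colleague can drop the next board in. Leave the other things on the bench where they lie.

Things in the scene. Friction and masses are not known exactly. Their poses are not given: they have to be found in the camera images.
- knob_grip (a point): Locking knob: point on its vertical axis, 82 mm above the bench, at grip height. Black wing 54 mm long, 13 mm wide, 63 to 91 mm above the bench; below it the grey saddle (top at 52 mm, detent plunger at 61 mm). Nothing within 110 mm is higher. This frame turns with the knob: the wing's length points along its x axis turned 1.30 rad clockwise (from above). When free, the wing lies along the rail.
- knob (a joint): Knob angle, rad: 0 locked, growing counter-clockwise seen from above, stop at 1.30 (free). A spring plunger holds it at both ends: it resists with about 0.25 N m at first, less towards the middle (0.65), then clicks over by itself to 1.30. The jaw stays locked (about 5 mm of play) until the knob is within about 0.2 of the free end.
- jaw: The sliding jaw with its bow handle. Origin: middle of the handle's level steel bar, 108 mm above the bench, 12 mm round, along this body's y axis, 64 mm clear between its two posts. The jaw beneath ends at most 86 mm above the bench. It is pulled along this body's -x (at yaw 0 towards the robot). When shut, the knob's axis lies 170 mm away along -x.
- jaw_slide (a joint): Opening of the sliding jaw in m: 0 shut, growing as it is pulled along the handle's -x, stop at 0.085. The return spring pulls it shut with about 5.5 N plus 1.7 N per 10 mm of opening (up to 18 N at the mark).
- jaw_pointer (a point): Tip of the small dark steel pointer (white line on top) on the left (+y) side of the sliding jaw's carriage, over the graduated rule, 39 mm above the bench; it moves with the jaw and lies 32 mm along the handle's -x and 46 mm along its +y from the handle's middle. Axes as the handle's.
- index_mark (a point): The mark: nose of the index, a dark steel clamp 16 mm long with a white line on top and a brass thumbscrew, fixed on the outer edge of the rule, 39 mm above the bench. Axes as the handle's. From shut, the pointer must travel 40 to 72 mm along -x to lie beside it; the two pass without touching.
- board: Bystander: small green circuit board 90 x 38 mm, 10 mm high, lying left of the holder. Origin under its centre.
- screwdriver: Bystander: black-handled screwdriver, 190 mm long along x, lying right of the holder. Origin under its centre.
- pen: Bystander: black marker pen, 136 mm long along x, 13 mm thick, right of the holder. Origin under its centre.
- cutters: Bystander: side cutters with red handles, about 155 x 60 mm, 14 mm high, left of the holder. Origin under its middle.
- breadboard: Bystander: white plug-in breadboard 165 x 55 x 9 mm with a few parts on it. Origin under its centre.
- terminals: Bystander: black terminal box 75 x 60 mm, 38 mm high, with red and blue sockets. Origin under its centre.
- spool: Bystander: spool of solder, 56 mm across, 40 mm high, standing on end. Origin under its centre.
- bin: Bystander: blue open parts bin 110 x 85 x 50 mm. Origin under its centre.

How it is judged:
On the way, in this order (a step that is already met when the one before it is completed fails the run):
1. the locking knob is turned counter-clockwise past its detent into the free position (value of joint knob above 1.15 rad), for 0.2 s.
2. the jaw is pulled out by the fingers until its pointer is beside the index (x of jaw_pointer in the frame of index_mark between -0.004 and 0.004 m and contact force between the fingers and jaw above 5 N), for 0.3 s.
At the end, for the whole second after the job is handed in: The fingers still hold the jaw (more than 5 N on it), the jaw stands still (under 10 mm/s) with its pointer within 4 mm of the index along the rule, and the locking knob is still in its free position (above 1.15 rad) (all of step 2 and value of joint knob above 1.15 rad and velocity of joint jaw_slide between -0.01 and 0.01 m/s); the arm keeps its last pose, push and grip.
It fails at once if the circuit board or the cutters beside the holder are shifted by more than 20 mm (distance of any of board, cutters from where it was at the start of the episode above 0.02 m).
It fails at once if the screwdriver or the pen beside the holder is shifted by more than 20 mm (distance of any of screwdriver, pen from where it was at the start of the episode above 0.02 m).
It fails at once if the breadboard, terminal box, solder spool or parts bin is shifted by more than 20 mm (distance of any of breadboard, terminals, spool, bin from where it was at the start of the episode above 0.02 m).
It also fails if it takes over 48 s, if anything falls off the work surface, if the arm or the gripper's body presses on something with over 40 N, if the wrist force passes 120 N, or if a joint passes its speed limit or range.

## Working session

There is one attempt and no reset: what is moved stays moved. The work goes in short steps, each a Python script; the robot and the scene stay as the last script left them, time stands still between calls to the robot, and variables do not carry over. Pictures are saved under pics/ and viewed, and the job is handed in when it is done.

```bash
ls; mkdir -p pics; python3 - <<'E'
from workcell import readout,eyes
import cv2,numpy as np
s=readout.read_state();print(s['clock'],s['position'],s['gripper_width'])
for n in['scene','side']:
    c=eyes.camera(n);cv2.imwrite(f'pics/{n}0.png',c['frame']);np.savez(f'{n}0.npz',**c)
    print(n,c['fovy'],c['cx'],c['cy'],c['k1'],c['R'],c['t'])
E
```

```text
pics
0.0 [0.2398293  0.63029901 0.25490212] 0.08516905523857139
scene 57.08260780792351 318.78721043301726 235.38319451618804 0.0010525770458876785 [[ 0.03869323  0.99909254 -0.01780268]
 [ 0.79529036 -0.04157717 -0.60480127]
 [-0.60499262  0.00924342 -0.79617742]] [-0.01463773 -0.36237415  1.59696785]
side 47.143834911750524 320.66532428817146 239.54220661548715 -0.09816740741619548 [[-0.98309551 -0.18271493 -0.01176717]
 [-0.0984144   0.58152541 -0.80755359]
 [ 0.154395   -0.79274425 -0.5896768 ]] [0.55613315 0.12047155 1.64514338]
```

View pics/scene0.png

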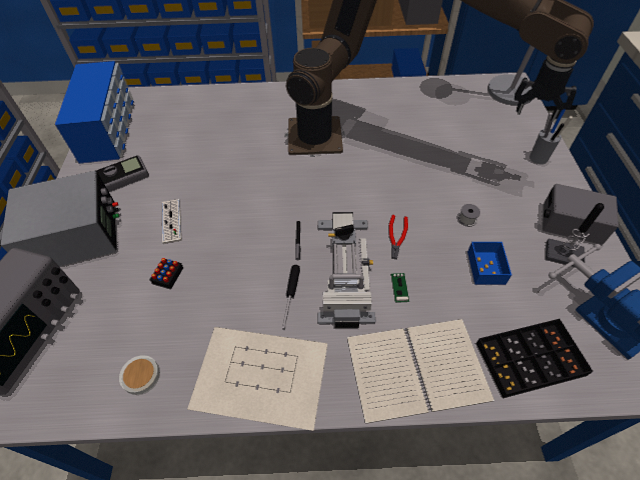

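View pics/side0.png

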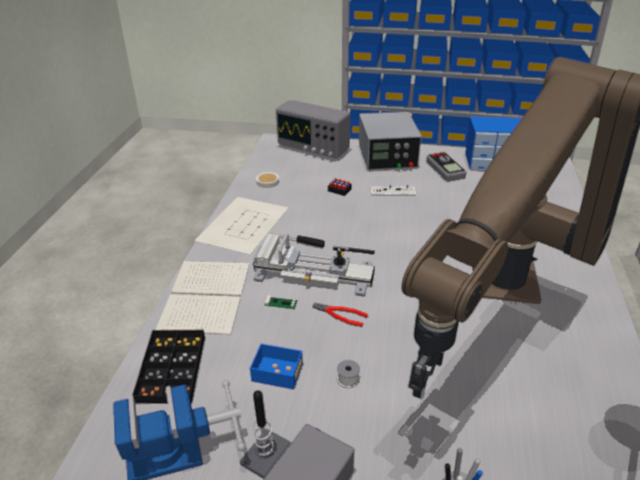

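The scene view shows the holder at about (345,270), with its rail roughly along world x and the knob at about (344,230). I'll enlarge both views.

```bash
cat > h.py <<'E'
import numpy as np,cv2
def K(c):
    f=240/np.tan(np.radians(float(c['fovy']))/2); return f
def slopes(c,u,v):
    f=K(c);x=(u-float(c['cx']))/f;y=(v-float(c['cy']))/f;k=float(c['k1'])
    rd=np.hypot(x,y);r=rd
    for _ in range(20): r=rd/(1+k*r*r)
    s=r/rd if rd>0 else 1
    return np.array([x*s,y*s,1.])
def RT(c,st=None):
    if 'R' in c: return np.array(c['R']),np.array(c['t'])
    T=np.array(c['T_tool_cam']);W=np.eye(4);W[:3,:3]=np.array(st['eef_rot']).reshape(3,3);W[:3,3]=st['position']
    M=np.linalg.inv(W@T);return M[:3,:3],M[:3,3]
def atz(c,u,v,z,RTt=None):
    R,t=RTt or RT(c);d=R.T@slopes(c,u,v);o=-R.T@t
    return o+d*(z-o[2])/d[2]
def depth(c,u,v,RTt=None):
    R,t=RTt or RT(c);Z=float(c['z_map'][int(round(v)),int(round(u))])
    return R.T@(slopes(c,u,v)*Z-t)
def proj(c,X,RTt=None):
    R,t=RTt or RT(c);p=R@np.array(X)+t;x,y=p[:2]/p[2];s=1+float(c['k1'])*(x*x+y*y);f=K(c)
    return f*x*s+float(c['cx']),f*y*s+float(c['cy'])
def crop(c,u0,v0,w,h,k,name):
    im=cv2.resize(c['frame'][v0:v0+h,u0:u0+w],None,fx=k,fy=k,interpolation=cv2.INTER_CUBIC);cv2.imwrite(name,im)
E
python3 - <<'E'
from h import *
c=np.load('scene0.npz');crop(c,285,200,130,135,4.4,'pics/sc1.png')
c=np.load('side0.npz');crop(c,245,220,140,90,5.6,'pics/sd1.png')
E
```

```text
(no output)
```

View pics/sc1.png

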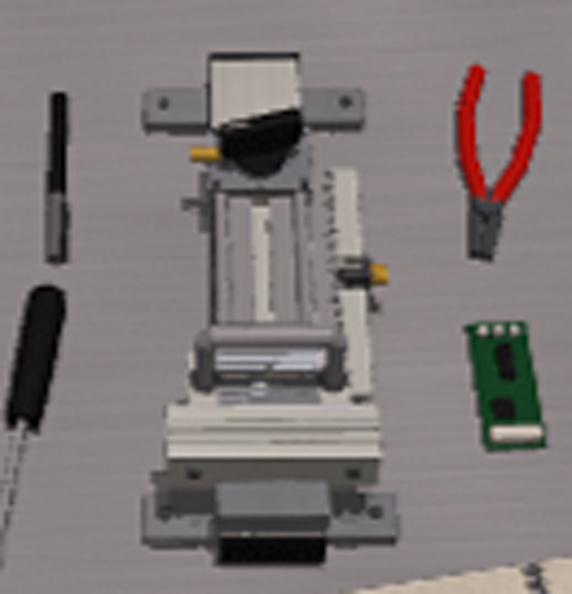

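View pics/sd1.png

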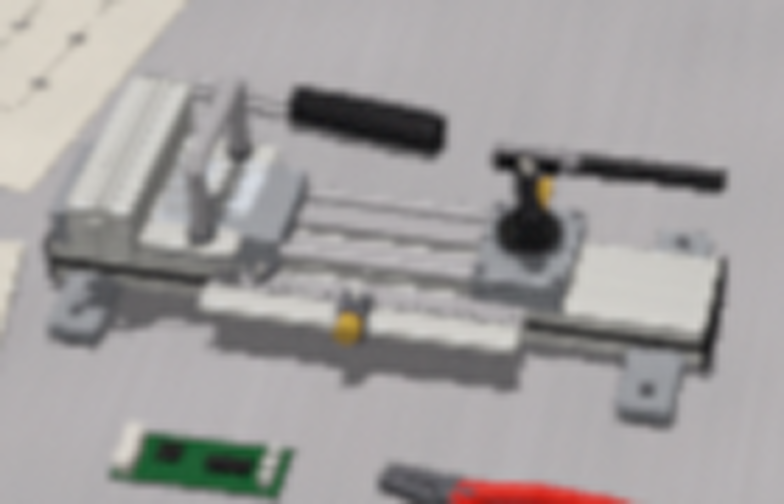

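Scene crop: the handle bar runs from (205,338) to (337,338) at 4.4x, with the wing's top edge from (218,133) to (302,110) and the index at (352,268). I'll get rough positions from these, then look with the wrist camera.

```bash
python3 - <<'E'
from h import *
c=np.load('scene0.npz')
P=lambda x,y:(285+x/4.4,200+y/4.4)
for n,(x,y),z in[('barL',(205,338),.108),('barR',(337,338),.108),('wing1',(218,133),.091),('wing2',(302,110),.091),('idx',(352,268),.039),('railrobL',(208,58),.05),('railrobR',(299,58),.05),('footL',(143,108),.01),('ff',(398,515),.01)]:
    print(n,atz(c,*P(x,y),z).round(4),depth(c,*P(x,y)).round(4))
c=np.load('side0.npz')
Q=lambda x,y:(245+x/5.6,220+y/5.6)
for n,(x,y),z in[('bar+y',(200,150),.108),('bar-y',(237,88),.108),('wing1',(527,160),.091),('wing2',(530,225),.091),('idx',(352,300),.039)]:
    print(n,atz(c,*Q(x,y),z).round(4),depth(c,*Q(x,y)).round(4))
from workcell import eyes
w=eyes.camera('wrist');print(np.array(w['T_tool_cam']).round(4),w['fovy'],w['cx'],w['cy'],w['k1'])
E
```

```text
barL [0.6696 0.0228 0.108 ] [ 1.2549 -0.0152  1.052 ]
barR [0.6733 0.0977 0.108 ] [0.6746 0.0975 0.1101]
wing1 [0.5091 0.0401 0.091 ] [0.5086 0.0401 0.0904]
wing2 [0.4935 0.0941 0.091 ] [0.4332 0.1028 0.0149]
idx [0.5801 0.1204 0.039 ] [0.5845 0.1195 0.0457]
railrobL [0.413  0.0395 0.05  ] [0.4017 0.0403 0.0365]
railrobR [0.4163 0.1007 0.05  ] [ 0.3721  0.1068 -0.0028]
footL [ 0.4218 -0.0054  0.01  ] [ 0.427  -0.0055  0.0165]
ff [0.7366 0.1334 0.01  ] [ 0.7308  0.1351 -0.0016]
bar+y [0.6664 0.0921 0.108 ] [0.6648 0.0976 0.1123]
bar-y [0.6601 0.0347 0.108 ] [0.6612 0.0306 0.105 ]
wing1 [0.4998 0.0498 0.091 ] [0.5    0.0482 0.0898]
wing2 [0.4896 0.1043 0.091 ] [0.4913 0.0927 0.0817]
idx [0.5817 0.1177 0.039 ] [0.5792 0.1288 0.0484]
[[-2.000e-04 -9.636e-01 -2.674e-01  6.780e-02]
 [ 1.000e+00 -5.000e-04  1.000e-03  7.000e-04]
 [-1.100e-03 -2.674e-01  9.636e-01 -1.173e-01]
 [ 0.000e+00  0.000e+00  0.000e+00  1.000e+00]] 61.94176147821572 322.33504466416696 236.4404827655536 -0.09228799272051466
```

Handle middle comes out at about (0.668, 0.062) and the knob at about (0.500, 0.069). They are 168 mm apart (170 expected) and the yaw is about -0.045, all consistent. Next I'll check IK and hover for a wrist look.

```bash
cat >> h.py <<'E'
def Ry(a): # tool down, tool y at world angle a
    y=np.array([np.cos(a),np.sin(a),0]);z=np.array([0,0,-1.]);return np.c_[np.cross(y,z),y,z]
def look(name):
    from workcell import eyes,readout
    s=readout.read_state();w=eyes.camera('wrist')
    np.savez(name+'.npz',eef_rot=s['eef_rot'],position=s['position'],**w);cv2.imwrite(f'pics/{name}.png',w['frame'])
def load(name):
    c=dict(np.load(name+'.npz'));return c,RT(c,c)
E
python3 - <<'E'
from h import *
from workcell import *
yaw=-.045
for off in(0,np.pi):
    for a in (.27,.27+1.3,0):
        p=[.5,.07,.12] if a else [.668,.062,.12]
        q=kin.solve_ik(p,Ry(yaw+a+off));print(off,a,None if q is None else np.round(q,2))
ctrl.move_to([.51,.069,.24],Ry(yaw+.27))
look('w1');print(readout.read_state()['clock'],readout.read_state()['joints'])
E
```

```text
0 0.27 [-0.06  0.07  2.09 -0.    0.98 -0.29]
0 1.57 [-0.06  0.07  2.09 -0.    0.98 -1.59]
0 0 [-0.06  0.41  1.68 -0.    1.05 -0.01]
3.141592653589793 0.27 None
3.141592653589793 1.57 [-0.06  0.07  2.09 -0.    0.98  1.55]
3.141592653589793 0 None
2.425 [-6.15429763e-02 -5.62419932e-02  1.98186560e+00  1.71943043e-04
  1.21580198e+00 -2.87845430e-01]
```

View pics/w1.png

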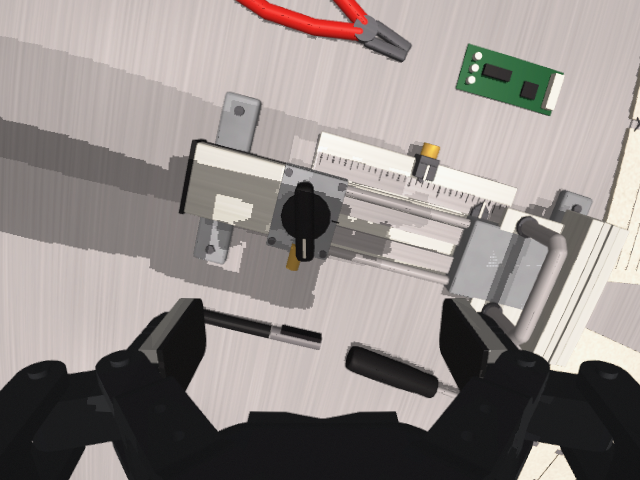

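The wrist view shows the knob at about (305,218) with its wing upright in the picture, which means it lies along tool x as planned. The index is at (427,165), the pointer near (487,208), and the bar's far post top at (550,243). I'll zoom in.

```bash
python3 - <<'E'
from h import *
c,_=load('w1');crop(c,260,165,100,110,5.4,'pics/w1k.png');crop(c,400,130,190,110,4.2,'pics/w1j.png')
E
```

```text
(no output)
```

View pics/w1k.png

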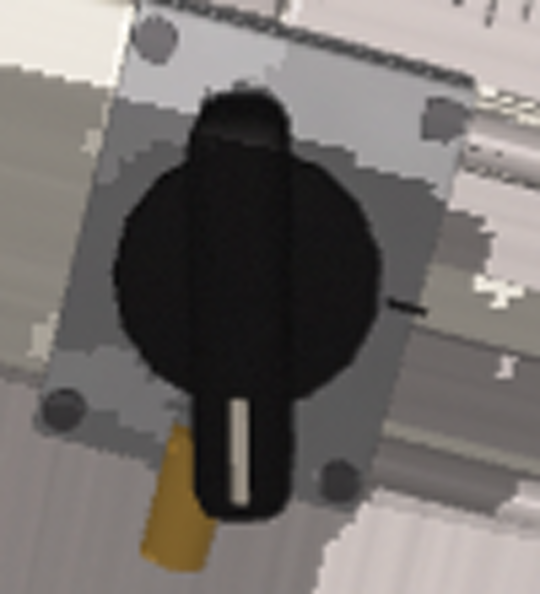

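View pics/w1j.png

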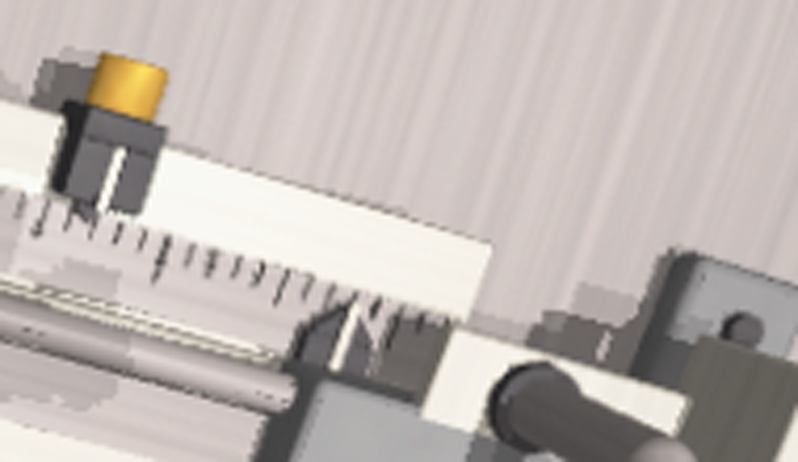

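```bash
python3 - <<'E'
from h import *
c,r=load('w1')
A=lambda x,y:(260+x/5.4,165+y/5.4)
B=lambda x,y:(400+x/4.2,130+y/4.2)
e1=atz(c,*A(240,138),.091,r);e2=atz(c,*A(243,519),.091,r)
print(e1,e2,np.linalg.norm(e1-e2),(e1+e2)/2, np.arctan2(*(e2-e1)[1::-1]))
print('w',np.linalg.norm(atz(c,*A(191,250),.091,r)-atz(c,*A(292,250),.091,r)))
print('disc',atz(c,*A(248,275),.063,r), depth(c,*A(240,300),r))
i1=atz(c,*B(102,211),.039,r);i0=atz(c,*B(120,150),.039,r)
p1=atz(c,*B(357,300),.039,r);p0=atz(c,*B(337,368),.039,r)
print('idx',i1,i0,'ptr',p1,p0,p1-i1,depth(c,*B(340,350),r),depth(c,*B(132,190),r))
# bar
print('bar', atz(c,*(524,222),.108,r))
# rule edge
a=atz(c,*B(165,148),.039,r);b=atz(c,*B(490,243),.039,r);print('yaw rule',np.arctan2((b-a)[1],(b-a)[0]))
s=np.load('scene0.npz')
# residual between wrist & scene cams
print(proj(s,(e1+e2)/2),proj(s,i1))
E
```

```text
[0.49285749 0.09297586 0.091     ] [0.5038555 0.0442577 0.091    ] 0.049944115252953704 [0.4983565  0.06861678 0.091     ] -1.3487703390355648
w 0.012717663784147867
disc [0.49781526 0.06985389 0.063     ] [0.49726725 0.07253626 0.08996049]
idx [0.58411677 0.11436078 0.039     ] [0.58419433 0.12628158 0.039     ] ptr [0.63827403 0.10941313 0.039     ] [0.63874815 0.09554947 0.039     ] [ 0.05415725 -0.00494765  0.        ] [0.63700663 0.09943853 0.04157647] [0.58658234 0.11991023 0.04589295]
bar [0.63756452 0.10837283 0.108     ]
yaw rule -0.033619163484629185
(np.float64(344.6000676149389), np.float64(226.75513858251932)) (np.float64(362.9753886720525), np.float64(262.2271496748917))
```

Knob axis at (0.498, 0.070), wing angle -1.349 rad (expected yaw - 1.30) and width 12.7 mm (13 given). The pointer is 54 mm from the index (40–72 allowed). Next: grip the knob and turn it.

```bash
python3 - <<'E'
from h import *
from workcell import *
def st(l):
    s=readout.read_state();print(l,round(s['clock'],2),np.round(s['position'],4),'F',np.round(s['wrist_force'],1),'T',np.round(s['wrist_torque'],2),'w',round(s['gripper_width'],4))
ctrl.move_to([.498,.070,.15],Ry(.222))
set_gripper(.05)
print(ctrl.move_straight([.498,.070,.090],Ry(.222),feed=.06,contact_N=8));st('down')
set_gripper(0.0);st('grip')
for d in (.35,.7,1.0,1.3):
    ctrl.move_straight([.498,.070,.090],Ry(.222+d),feed=.06);st(d)
look('w2')
c=eyes.camera('scene');crop(c,285,200,130,135,4.4,'pics/sc2.png')
E
```

```text
False
down 4.47 [0.4984 0.07   0.0905] F [ 0.1 -0.3  0.3] T [0.02 0.   0.01] w 0.0503
grip 4.9 [0.497  0.0697 0.0905] F [-5.4 -1.6  5.7] T [-0.15  0.73  0.16] w 0.0121
0.35 5.4 [0.4962 0.0696 0.0906] F [-7.9 -2.1  9.1] T [-0.55  1.15 -1.09] w 0.0119
0.7 5.9 [0.4952 0.0692 0.0906] F [-12.4  -5.4  12.7] T [-0.96  1.74 -2.3 ] w 0.012
1.0 6.35 [0.495  0.0693 0.0907] F [-12.1  -3.2  13.9] T [-0.41  1.83  0.7 ] w 0.0117
1.3 6.8 [0.4945 0.0685 0.0908] F [-15.6  -6.8  15.8] T [-1.07  2.11  0.12] w 0.0116
```

```bash
python3 - <<'E'
from h import *
from workcell import *
s=readout.read_state();E=np.array(s['eef_rot']).reshape(3,3);print(np.arctan2(E[1,1],E[0,1]),s['joints'])
E
```

```text
1.5246582562330993 [-0.06358389  0.11426131  2.11203316 -0.00611324  0.92701318 -1.58451655]
```

View pics/w2.png

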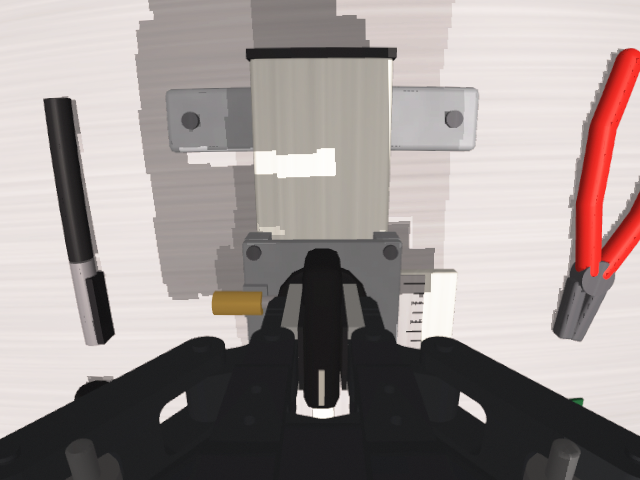

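View pics/sc2.png

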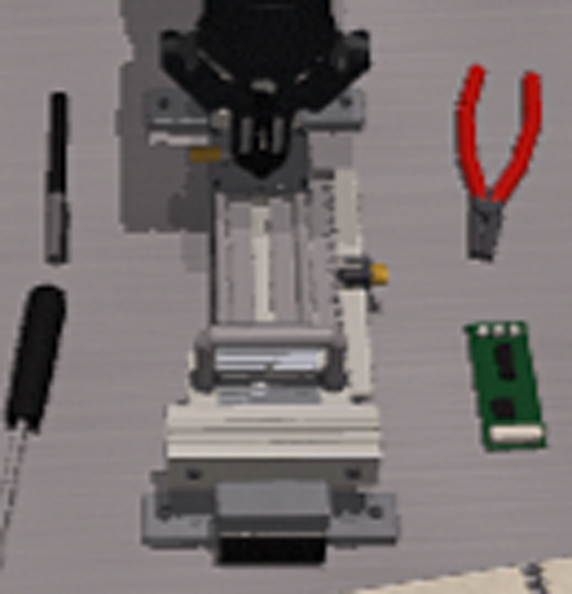

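The wing now lies in line with the rail and the tool yaw is 1.525 (free would be about 1.52). I'll release it, hover above the handle and look again.

```bash
python3 - <<'E'
from h import *
from workcell import *
def st(l):
    s=readout.read_state();print(l,round(s['clock'],2),np.round(s['position'],4),'F',np.round(s['wrist_force'],1),'T',np.round(s['wrist_torque'],2),'w',round(s['gripper_width'],4))
set_gripper(.05);st('rel')
ctrl.move_straight([.498,.070,.17],Ry(1.522),feed=.1);st('up')
ctrl.move_to([.64,.063,.22],Ry(-.045));st('hov')
look('w3')
E
```

```text
rel 7.35 [0.4982 0.0701 0.09  ] F [-0.2  0.6  0.5] T [-0.02  0.02 -0.  ] w 0.05
up 8.3 [0.4974 0.07   0.1692] F [-0.1  0.4 -0.5] T [-0.03 -0.01 -0.08] w 0.0499
hov 9.7 [0.6396 0.063  0.2193] F [ 0.  -0.9  0.1] T [-0.    0.09 -0.02] w 0.0501
```

View pics/w3.png

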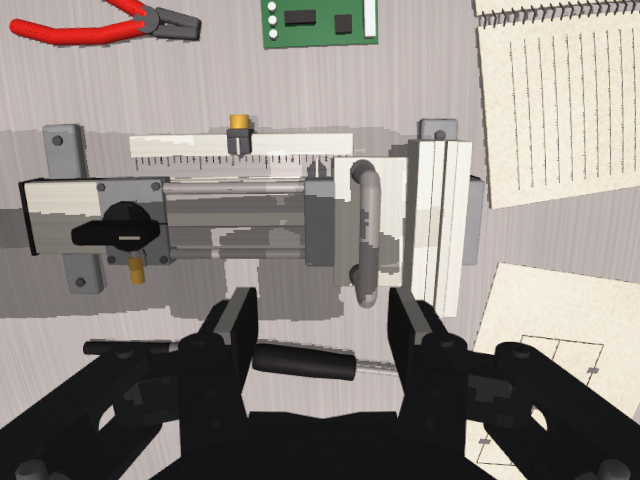

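The knob lies along the rail, the bar runs from about (370,180) to (366,300), the index is at (239,153) and the pointer at (318,165). I'll zoom in to measure.

```bash
python3 - <<'E'
from h import *
c,_=load('w3');crop(c,215,110,195,200,4,'pics/w3j.png')
E
```

```text
(no output)
```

View pics/w3j.png

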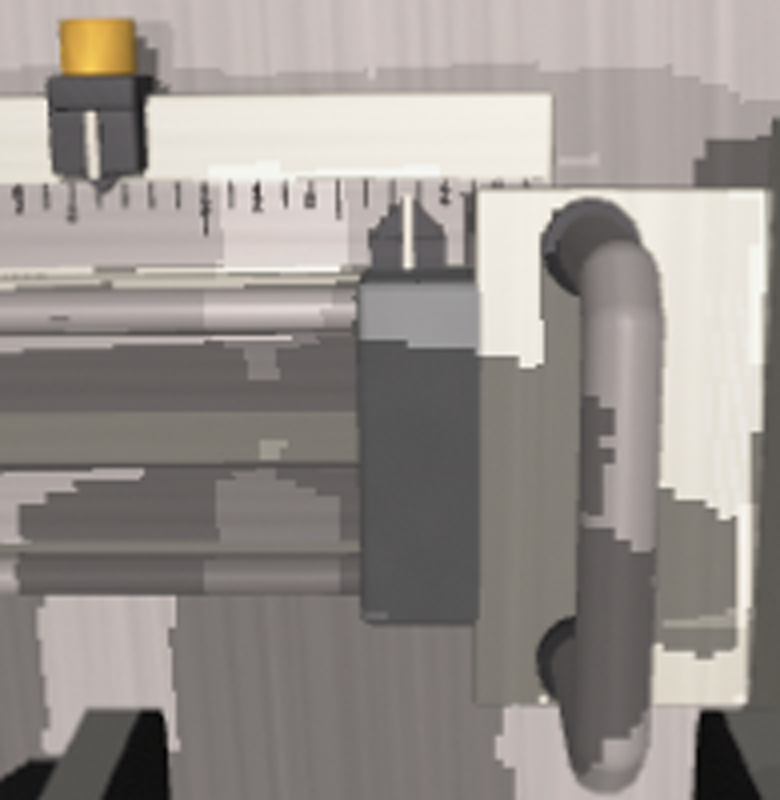

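```bash
python3 - <<'E'
from h import *
c,r=load('w3')
B=lambda x,y:(215+x/4,110+y/4)
yaw=-.045;ex=np.array([np.cos(yaw),np.sin(yaw)]);ey=np.array([-ex[1],ex[0]])
for n,p,z in[('idxline',(92,115),.046),('idxline2',(95,178),.046),('line@39',(95,178),.039),('nose',(102,190),.039),('ptr',(407,196),.039),('ptr41',(407,198),.0416),('ptrbase',(408,265),.0416),('tick1',(205,200),.037),('tick2',(338,200),.037),('bar1',(620,320),.114),('bar2',(613,640),.114),('rail1',(0,180),.037),('rail2',(530,180),.037)]:
    P=atz(c,*B(*p),z,r);print(n,P.round(4),'along',(P[:2]@ex).round(4),(P[:2]@ey).round(4),depth(c,*B(*p),r)[2].round(4))
E
```

```text
idxline [0.5821 0.1259 0.046 ] along 0.5759 0.152 0.0464
idxline2 [0.5816 0.1148 0.046 ] along 0.5759 0.1409 0.0476
line@39 [0.5802 0.1144 0.039 ] along 0.5744 0.1404 0.0476
nose [0.5813 0.1122 0.039 ] along 0.5756 0.1382 0.0405
ptr [0.6374 0.1084 0.039 ] along 0.6319 0.1369 0.0417
ptr41 [0.6374 0.1082 0.0416] along 0.6319 0.1368 0.0411
ptrbase [0.637  0.096  0.0416] along 0.6321 0.1246 0.0403
tick1 [0.5999 0.1092 0.037 ] along 0.5944 0.1361 0.0345
tick2 [0.6246 0.1081 0.037 ] along 0.6191 0.136 0.0331
bar1 [0.6678 0.0957 0.114 ] along 0.6628 0.1257 0.113
bar2 [0.6661 0.0481 0.114 ] along 0.6633 0.078 0.114
rail1 [0.5619 0.1149 0.037 ] along 0.5562 0.1401 0.0336
rail2 [0.6602 0.1102 0.037 ] along 0.6546 0.1397 0.0334
```

Bar at x' = 0.663, yaw -0.045, required travel about 56 mm. I'll grip the handle and pull part of the way, checking force and position as I go.

```bash
python3 - <<'E'
from h import *
from workcell import *
def st(l):
    s=readout.read_state();print(l,round(s['clock'],2),np.round(s['position'],4),'F',np.round(s['wrist_force'],1),'T',np.round(s['wrist_torque'],2),'w',round(s['gripper_width'],4))
R=Ry(-.045);ex=np.array([np.cos(-.045),np.sin(-.045),0])
p=np.array([.6665,.0611,.115])
ctrl.move_to(p+[0,0,.04],R)
print(ctrl.move_straight(p,R,feed=.06,contact_N=8));st('down')
set_gripper(0.);st('grip')
ctrl.move_straight(p-.01*ex,R,feed=.04);st('10')
ctrl.move_straight(p-.045*ex,R,feed=.04);st('45')
look('w4')
c,_=load('w4');crop(c,200,80,195,150,4,'pics/w4j.png')
E
```

```text
False
down 10.95 [0.6667 0.0611 0.1151] F [ 0.5  0.4 -0.6] T [-0.02 -0.07 -0.  ] w 0.05
grip 11.39 [0.6671 0.0611 0.1157] F [0.6 0.1 1.5] T [-0.04 -0.13  0.06] w 0.01
10 11.79 [0.6584 0.0614 0.1157] F [ 6.5  0.7 -2. ] T [ 0.04 -1.02  0.06] w 0.0098
45 12.82 [0.6252 0.0628 0.1157] F [12.   0.8 -6.2] T [ 0.03 -1.81  0.05] w 0.01
```

View pics/w4.png

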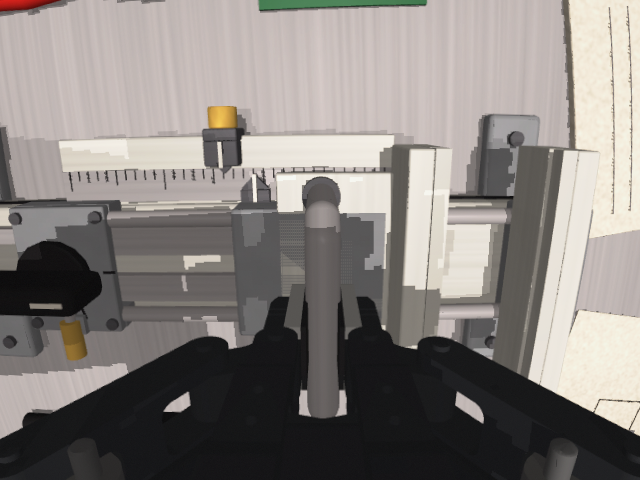

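The jaw is opening. The pointer is at about (255,177) and the index nose at (220,168).

View pics/w4j.png

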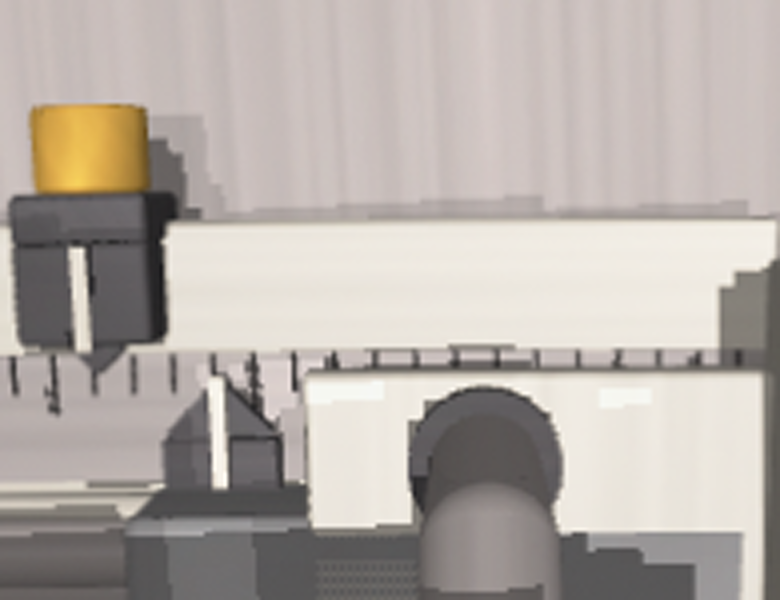

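```bash
python3 - <<'E'
from h import *
c,r=load('w4')
B=lambda x,y:(200+x/4,80+y/4)
yaw=-.045;ex=np.array([np.cos(yaw),np.sin(yaw)])
for n,p,z in[('line',(84,348),.0475),('nose',(95,373),.039),('ptr',(217,376),.039),('ptr41',(217,376),.0416)]:
    P=atz(c,*B(*p),z,r);print(n,P.round(4),(P[:2]@ex).round(4),depth(c,*B(*p),r)[2].round(4))
E
```

```text
line [0.5818 0.1154 0.0475] 0.576 0.0464
nose [0.5807 0.1116 0.039 ] 0.5751 0.0341
ptr [0.5955 0.1104 0.039 ] 0.59 0.042
ptr41 [0.596  0.1107 0.0416] 0.5904 0.042
```

The gap left is about 14.8 mm, and the two pictures agree on a total of about 56.3 mm. I'll pull the rest, allowing for the arm's give under the spring.

```bash
python3 - <<'E'
from h import *
from workcell import *
def st(l):
    s=readout.read_state();print(l,round(s['clock'],2),np.round(s['position'],4),'F',np.round(s['wrist_force'],1),'w',round(s['gripper_width'],4),'cmd travel')
R=Ry(-.045);ex=np.array([np.cos(-.045),np.sin(-.045),0])
p=np.array([.6665,.0611,.115])
ctrl.move_straight(p-.0605*ex,R,feed=.03);ctrl.wait(.5);st('60')
look('w5')
c,_=load('w5');crop(c,200,80,195,150,4,'pics/w5j.png')
E
```

```text
60 14.03 [0.6106 0.0634 0.1157] F [14.3 -1.3 -8.1] w 0.01 cmd travel
```

View pics/w5j.png

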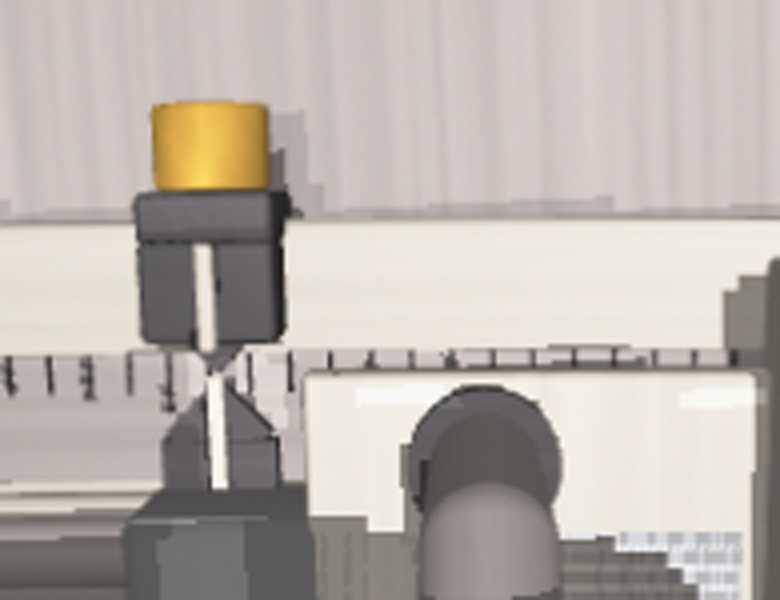

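Nose tip at (220,372) and pointer tip at (216,373) in the crop: they line up to about 0.5 mm. Before handing in, I'll check stillness and the knob, and compare with the scene view.

```bash
python3 - <<'E'
from h import *
from workcell import *
c=eyes.camera('scene');crop(c,285,200,130,135,4.4,'pics/sc5.png')
d=eyes.camera('side');crop(d,245,220,140,90,5.6,'pics/sd5.png')
cv2.imwrite('pics/w5a.png',load('w5')[0]['frame'])
s=readout.read_state();print(s['clock'],s['position'],np.abs(s['joint_vel']).max(),s['wrist_force'])
E
```

```text
14.1833 [0.61056146 0.06334444 0.11570723] 0.0009316412358145361 [14.16494048 -0.15938842 -8.55297255]
```

View pics/sc5.png

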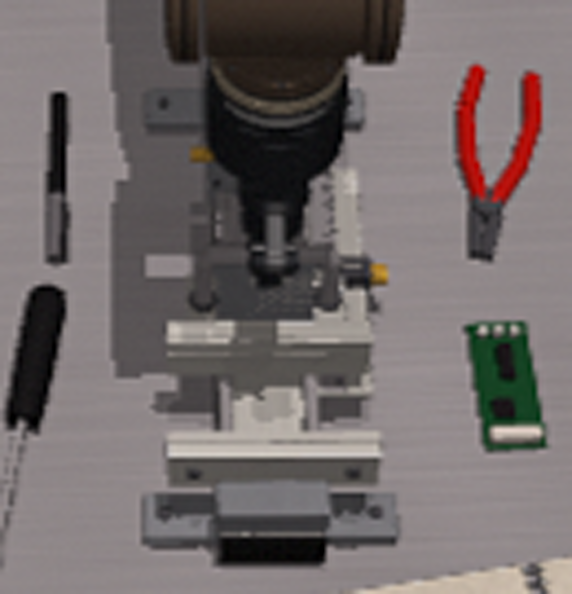

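View pics/w5a.png

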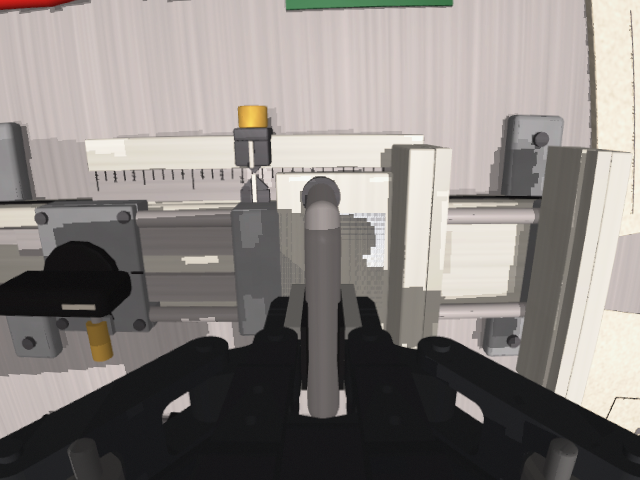

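View pics/sd5.png

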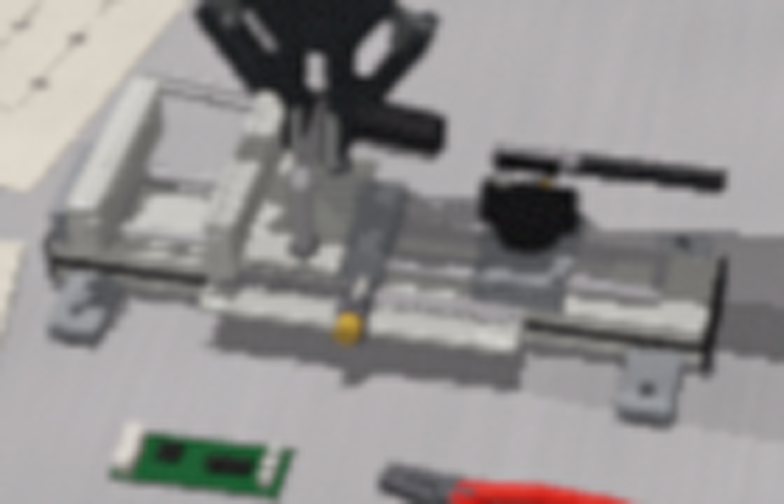

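The scene and side views agree: the pointer is beside the index, the wing lies along the rail, the bystanders next to the holder haven't moved and the arm is still. I'm handing in.

```bash
python3 - <<'E'
from workcell import *
order.hand_in();s=readout.read_state();print(s['clock'],s['position'],s['wrist_force'])
E
```

```text
the job is handed in; nothing more can be done
the job is handed in; nothing more can be done
```

The knob is free and the jaw is held open with its pointer beside the index. The job is handed in at about 14.2 s of the 48 s allowed; no verdict was reported.

- **Knob:** I gripped the wing and turned it 1.30 rad counter-clockwise. The wing was in line with the rail after release and still was in the last pictures.
- **Jaw:** I gripped the bow handle and pulled it open by about 56 mm. In the last wrist picture the pointer and index tips differ by about 0.5 mm, against the 4 mm allowed. Two earlier pictures gave the same total travel within about 0.3 mm.
- **Holding:** The arm was still (joint speeds under 0.001 rad/s), with about 14 N on the wrist along the pull. The gripper was closed on the bar with its standard grip force.
- **Bystanders:** The pen, screwdriver, cutters and board looked unmoved in the scene view. I did not recheck the breadboard, terminal box, spool or bin at the end, but the arm worked only over the holder.
- **Failed or odd:** No check failed. The wrist moment read up to 2.3 N m while turning the knob, well above the roughly 0.25 N m detent, and I did not find out why. It fell back to about zero on release. The readout after hand-in was refused, so I have no numbers from the final second.

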